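# Load polished specimen mounts into the single-file magazine

### The job

Load the three black round specimen mounts from the open sorting tray into the narrow aluminium magazine slot at the tray's end: push them by their sides with a fingertip, sliding one at a time through the flared gate and along the slot until it touches the end stop or the mount before it, and only then bring the next one to the gate. Do not pick up or tip a mount or touch its polished top, and leave the eyepiece, the objective and its case standing where they are on the tray and everything else on the desk alone. Finish with all three mounts flat in a row, wholly inside the slot and pushed up together against the stop.

Things in the scene. Friction and masses are not known exactly. Their poses are not given: they have to be found in the camera images.
- tray: white sorting tray with an aluminium slot at one end, fixed on the desk. Origin: on the desk surface, on the slot's centre line, 70 mm before the gate; y runs from gate to stop, z up, x across. One level floor, 6 mm above the desk. All rims, lips, rails and the stop rise 8 mm above the floor (14 mm above the desk). Inside, the open tray spans x -125..125, y -140..70 mm; rims 6 mm thick
- gate (a point): middle of the gate, the slot's mouth, at floor level (tray x 0, y 70 mm); axes as the tray's. The slot is 34 mm wide (tray x -17..17 mm) with rails 6 mm thick. Before the gate two 4 mm lips flare at 45 degrees: inner faces from x = +-17 mm at y = 70 to x = +-45 mm at y = 42 mm
- stop (a point): middle of the end stop's face, at floor level (tray x 0, y 168 mm); axes as the tray's. The slot is 98 mm long from gate to stop: three mounts in single file (90 mm) and 8 mm to spare. A mount in the slot stands 10 mm proud of its rails
- mount_a: one of three identical specimen mounts: a black resin disc 30 mm in diameter and 18 mm high, about 30 g, with a small bright steel rectangle in the middle of its polished top (the outer 2 mm of the top is bevelled off by 1 mm). Stands flat, loose, on the tray floor. Origin: centre of its underside; z up
- mount_b: one of three identical specimen mounts: a black resin disc 30 mm in diameter and 18 mm high, about 30 g, with a small bright steel rectangle in the middle of its polished top (the outer 2 mm of the top is bevelled off by 1 mm). Stands flat, loose, on the tray floor. Origin: centre of its underside; z up
- mount_c: one of three identical specimen mounts: a black resin disc 30 mm in diameter and 18 mm high, about 30 g, with a small bright steel rectangle in the middle of its polished top (the outer 2 mm of the top is bevelled off by 1 mm). Stands flat, loose, on the tray floor. Origin: centre of its underside; z up
- eyepiece: microscope eyepiece, black, 38 mm across at its widest, 51 mm tall, standing upright on the tray near a corner. Origin: centre of its underside
- objective: microscope objective, bright metal, 25 mm in diameter, 44 mm tall, standing nose up on the tray near a corner. Origin: centre of its underside
- case: round objective case, clear with a black lid, 37 mm in diameter, 50 mm tall, standing on the tray near a corner. Origin: centre of its underside
- cup: paper coffee cup with black lid, 82 mm across, 110 mm tall, on the desk. Origin: centre of its underside
- cleaner: small white bottle of lens cleaner, 42 mm in diameter, 115 mm tall, on the desk. Origin: centre of its underside
- slide_box: flat slide box, lilac with a white lid, 100 x 84 x 36 mm, on the desk. Origin: centre of its underside
Things that resemble listed ones, but are neither listed nor needed, are in the scene too. What is shaped like the mount_c but orange is not meant. Leave any green look-alike of the mount_a alone.

How it is judged:
By the outcome, as a careful person would: the job done as asked, in the order asked, and still so for the second after the job is handed in, with the robot touching nothing.
It also fails if it takes over 67 s, if anything falls off the work surface, if the arm or the gripper's body presses on something with over 40 N, if the wrist force passes 120 N, or if a joint passes its speed limit or range.

### The arm

A 7-joint arm with a two-finger parallel gripper is mounted at the origin on the work surface. World frame = base frame: x ahead of the robot, y to its left, z up, the work surface at z = 0. Lengths are in m, angles in rad, forces in N, time in s.
With the tool pointing down it reaches from about 0.4 to 0.85 m from the base axis. Payload 4.4 kg.
Tool frame: the origin (TCP) lies midway between the tips of the shut fingers; the grasp point (between the pads) lies 19 mm behind it; x points along the fingers, z is the direction in which the jaws open and shut, and the axes are right-handed (so a half turn about x gives the same grasp; the last joint's range is limited). The gripper opens to 94 mm and grips with 3 to 60 N. Pads are 16 mm wide; open, the fingers measure 119 mm over their backs; the gripper's body (75 mm by 177 mm) begins 78 mm behind the grasp point.
Start: joints at [-1.348, 0.628, 0.038, 1.517, -0.027, 0.996, -0.02], TCP at [0.185, 0.623, 0.205] pointing down, gripper open.
Joint ranges: [-3.06, 3.06], [-0.37, 2.12], [-1.25, 1.32], [0.18, 2.47], [-1.1, 4.24], [0.23, 1.98], [-2.94, 2.94]. Speed limits (rad/s): [2.57, 2.57, 3.14, 3.14, 3.14, 3.14, 3.14].

### API

Orientations are given as a unit quaternion [w, x, y, z].
In Python, from workcell import r gives the robot as it stands. Calls block until the motion is done:
- r.reach(position, orientation): joint-space move of the TCP to a pose.
- r.movel(position, orientation=None, v=0.15): straight line of the TCP; orientation=None keeps the orientation; v is the mean speed in m/s.
- r.movej(angles): joint-space move.
- r.set_gripper(opening, force=None): finger opening in m; force is the grip in N (None keeps the last); returns when the fingers have stopped.
- r.pause(seconds).
- r.solve_ik(position, orientation): joint angles nearest the present ones, or None.
- r.get_state(): the state.
- r.read_camera(name): name is "side" or "top" or "wrist"; returns a dict with "color" (400x640x3 uint8, red, green, blue), "K" (3x3 intrinsics, pixels), "origin" and "orientation" of the camera in the world; the wrist camera has in their place "mount" (4x4, takes a point from camera to tool coordinates, whose origin is the TCP and whose axes are the tool frame's). Camera axes: x right, y down, z forward; pixel columns grow to the right and rows downward; lengths in m; the calibration is good to about 2 mm. A picture is of the moment at which its call begins: read the wrist's pose just before it. There is no depth.
A pose or a line that the arm cannot do raises r.PlanningError and nothing moves.
- r.sign_off(): hands the job in, once; it reports no verdict.
The state is a dict: "clock": time; "qpos": joint angles; "qvel": joint speeds; "tau": joint torques, N m; "tcp_pos": TCP position; "orientation": TCP orientation; "wrist_force": force on the tool from outside, world axes, zero at the start; "moment": the same for the moment, N m; "width": finger opening in m.
Only numpy, scipy, OpenCV 4.12 (cv2) and the standard library are available. Lean on these libraries where they do the work, as an engineer would, in place of code of your own. Each camera call takes 0.05 s, during which the arm holds its last target. There are 200 camera calls.

## Working session

There is one attempt and no reset: what is moved stays moved. The work goes in short steps, each a Python script; the robot and the scene stay as the last script left them, time stands still between calls to the robot, and variables do not carry over. Pictures are saved under pics/ and viewed, about 8 in all and at most 12, crops included, and the job is handed in when it is done.

```bash
mkdir -p pics; ls; python3 - <<'E'
from workcell import r
import cv2,numpy as np
np.set_printoptions(precision=4,suppress=True)
for n in("top","side"):
    c=r.read_camera(n); cv2.imwrite(f"pics/{n}0.png",c["color"][:,:,::-1]); print(n,c["K"],c["origin"],c["orientation"])
    np.savez(f"{n}.npz",**{k:np.array(c[k]) for k in("K","origin","orientation")})
c=r.read_camera("wrist");print(c["K"],c["mount"]); s=r.get_state();print(s)
E
```

```text
pics
top [[520.4626   0.     318.1217]
 [  0.     520.4626 212.4623]
 [  0.       0.       1.    ]] [ 0.4687 -0.0477  1.5704] [ 0.0366 -0.7043  0.7079 -0.0381]
side [[386.4118   0.     319.3173]
 [  0.     386.4118 201.389 ]
 [  0.       0.       1.    ]] [ 0.6057 -0.8196  0.8183] [-0.3842  0.9228 -0.0274  0.0116]
[[285.2743   0.     318.2419]
 [  0.     285.2743 203.6556]
 [  0.       0.       1.    ]] [[-0.0002 -0.2663  0.9639 -0.1789]
 [-0.0007 -0.9639 -0.2663  0.0783]
 [ 1.     -0.0007 -0.      0.0007]
 [ 0.      0.      0.      1.    ]]
{'clock': 0.15, 'qpos': array([-1.3478,  0.6291,  0.0384,  1.5181, -0.027 ,  0.9963, -0.02  ]), 'qvel': array([-0.0009, -0.003 , -0.0006, -0.0038,  0.0003, -0.0022,  0.0012]), 'tau': array([  0.0021, -55.0101,   1.1453, -18.6816,  -0.0521,   0.021 ,
         0.0001]), 'tcp_pos': array([0.185 , 0.6226, 0.2048]), 'orientation': array([ 0.5663, -0.4232,  0.5672,  0.4225]), 'wrist_force': array([-0.1977, -0.2025,  0.2017]), 'moment': array([0.0199, 0.0146, 0.0088]), 'width': 0.09428948161050366}
```

View pics/top0.png

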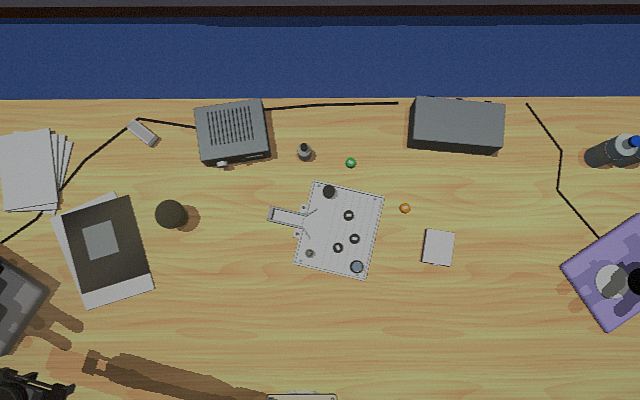

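The top view shows the tray at about (340,230) with its slot pointing left, toward (270,213). Three black mounts stand at (348,215), (354,239) and (338,248). The look-alikes are green at (350,162) and orange at (405,208), both off the tray. Next I'll take a close crop.

```bash
python3 - <<'E'
import cv2
i=cv2.imread("pics/top0.png")[172:286,260:394]; cv2.imwrite("pics/topc.png",cv2.resize(i,None,fx=5.9,fy=5.2 and 5.9*1.0 if 114*5.9<600 else 5.2,interpolation=2) if 0 else cv2.resize(i,None,fx=5,fy=5,interpolation=cv2.INTER_CUBIC))
E
```

```text
(no output)
```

View pics/topc.png

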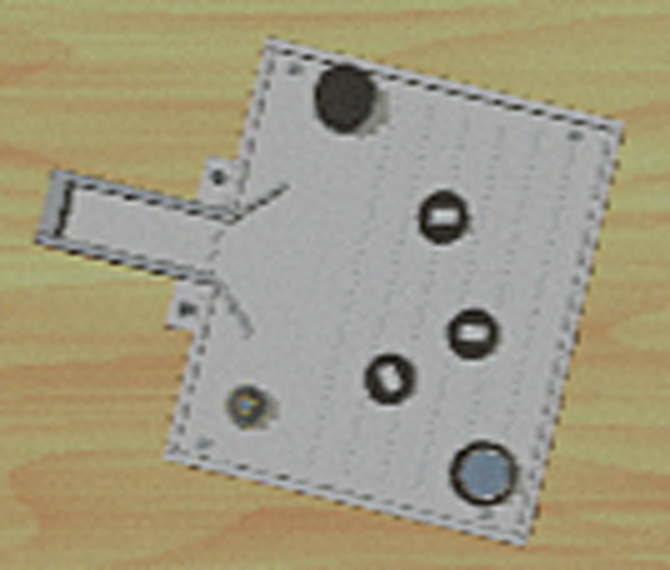

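The crop confirms the choice. All three black discs with bright steel rectangles are on the tray floor, at crop pixels (443,216), (473,333) and (389,378). The eyepiece is at (345,98), the objective at (245,405) and the case at (483,473). Now I'll fit the tray pose and the mount positions.

```bash
cat > h.py <<'E'
import numpy as np, cv2
from scipy.spatial.transform import Rotation as R
np.set_printoptions(precision=4,suppress=True)
def rot(q): return R.from_quat(np.roll(q,-1))
def ray2plane(K,o,Rm,uv,z):
    uv=np.atleast_2d(uv).astype(float)
    d=np.c_[uv,np.ones(len(uv))]@np.linalg.inv(K).T@Rm.T
    return (o+d*((z-o[2])/d[:,2])[:,None])[:,:2]
E
python3 - <<'E'
from h import *
from workcell import r
t=np.load("top.npz"); Rm=rot(t["orientation"]).as_matrix()
f=lambda p,z: ray2plane(t["K"],t["origin"],Rm,260*np.array([1,0])+172*np.array([0,1])+(np.array(p)+.5)/5-.5,z)
img=f([(268,40),(622,125),(525,544),(166,458),(54,170),(38,240)],.014)
mod=np.array([(131,76),(131,-146),(-131,-146),(-131,76),(23,174),(-23,174)])/1e3
m,i=mod.mean(0),img.mean(0); H=(mod-m).T@(img-i); a=np.arctan2(H[0,1]-H[1,0],H[0,0]+H[1,1])
c,s=np.cos(a),np.sin(a); A=np.array([[c,-s],[s,c]]); T=i-A@m
print("angle",np.degrees(a),"T",T,"\nresid mm",(img-(mod@A.T+T))*1e3)
# mounts: dark ring blobs, refine via threshold
im=cv2.imread("pics/top0.png",0)
for p in [(443,216),(473,333),(389,378)]:
    u,v=260+p[0]/5,172+p[1]/5; x0,y0=int(u)-9,int(v)-9
    g=cv2.resize(im[y0:y0+19,x0:x0+19],None,fx=8,fy=8,interpolation=cv2.INTER_CUBIC)
    cs,_=cv2.findContours((g<105).astype(np.uint8),cv2.RETR_EXTERNAL,cv2.CHAIN_APPROX_NONE)
    k=max(cs,key=cv2.contourArea);(cx,cy),rad=cv2.minEnclosingCircle(k); q=(np.array([cx,cy])+.5)/8-.5+[x0,y0]
    w=ray2plane(t["K"],t["origin"],Rm,q,.020)[0]; w2=f([p],.02)[0]
    print("mount tray mm",(A.T@(w-T))*1e3,"hand",(A.T@(w2-T))*1e3,"world",w,"r",rad/8*2.95)
for n,p in [("eye",(345,98)),("obj",(245,405)),("case",(483,473))]: print(n,(A.T@(f([p],.05)[0]-T))*1e3)
np.savez("tray.npz",a=a,T=T)
print(rot(r.get_state()["orientation"]).as_matrix())
for sgn in (1,-1):
    z=np.array([*(A@[0,sgn]),0]);x=np.array([0,0,-1.]);M=np.c_[x,np.cross(z,x),z]; q=np.roll(R.from_matrix(M).as_quat(),1)
    for pt in [(0,0),(0,.15),(.1,-.1),(-.1,-.1)]: print(sgn,pt,r.solve_ik(np.r_[A@pt+T,.015],q))
E
```

```text
angle -13.890933595145732 T [ 0.5911 -0.0765] 
resid mm [[-2.49   -2.8307]
 [-2.173  -0.7583]
 [ 1.6519 -1.437 ]
 [ 0.2467 -3.9604]
 [ 0.1961  5.3069]
 [ 2.5684  3.6795]]
mount tray mm [ 48.5575 -54.5308] hand [ 49.2423 -54.6822] world [ 0.6251 -0.1411] r 16.18869948387146
mount tray mm [-15.3143 -88.0188] hand [-14.7888 -88.1254] world [ 0.5551 -0.1583] r 15.77666485309601
mount tray mm [-53.2216 -46.1806] hand [-52.6209 -45.6474] world [ 0.5283 -0.1086] r 15.64102110862732
eye [100.3848  18.6016]
obj [-89.052   33.1476]
case [ -94.8343 -110.6508]
[[-0.0004 -0.9586  0.2848]
 [-0.0014  0.2848  0.9586]
 [-1.     -0.     -0.0014]]
1 (0, 0) [ 0.1294  0.8097 -0.0764  1.8084  0.11    0.5275  1.3098]
1 (0, 0.15) [-0.1417  0.8428 -0.0208  1.7076  0.0279  0.5915  1.1497]
1 (0.1, -0.1) [ 0.2958  0.9112 -0.0853  1.5136  0.1022  0.7211  1.4949]
1 (-0.1, -0.1) [ 0.3362  0.7297 -0.1261  2.0907  0.2576  0.3354  1.3265]
-1 (0, 0) [-0.303   0.9212  0.653   1.8215 -0.8453  0.7032 -0.9725]
-1 (0, 0.15) [-0.5588  0.978   0.7235  1.7206 -0.8738  0.7981 -1.2187]
-1 (0.1, -0.1) [-0.0979  1.0208  0.6705  1.5272 -0.7654  0.8704 -0.9637]
-1 (-0.1, -0.1) [ 0.0194  0.763   0.3513  2.0995 -0.6755  0.3901 -0.8971]
```

```bash
cat >> h.py <<'E'
def trayAT():
    d=np.load("tray.npz"); c,s=np.cos(d["a"]),np.sin(d["a"]); return np.array([[c,-s],[s,c]]),d["T"]
def quat(A):
    z=np.r_[A@[0,1],0];x=np.array([0,0,-1.]);return np.roll(R.from_matrix(np.c_[x,np.cross(z,x),z]).as_quat(),1)
def wcam(r):
    s=r.get_state();c=r.read_camera("wrist");M=np.array(c["mount"]);Rt=rot(s["orientation"]).as_matrix()
    return c["color"],c["K"],s["tcp_pos"]+Rt@M[:3,3],Rt@M[:3,:3]
E
python3 - <<'E'
from h import *
from workcell import r
A,T=trayAT()
r.reach(np.r_[A@[-.01,.01]+T,.18],quat(A)); r.set_gripper(0.0)
im,K,o,Rm=wcam(r); cv2.imwrite("pics/w1.png",im[:,:,::-1]); np.savez("w1.npz",K=K,o=o,R=Rm); print(r.get_state()["clock"],r.get_state()["width"],r.get_state()["tcp_pos"])
cv2.imwrite("pics/w1b.png",cv2.resize(im[:,:,::-1],(800,500),interpolation=cv2.INTER_CUBIC))
E
```

```text
4.4167 0.00042225136001255775 [ 0.5838 -0.0644  0.18  ]
```

View pics/w1b.png

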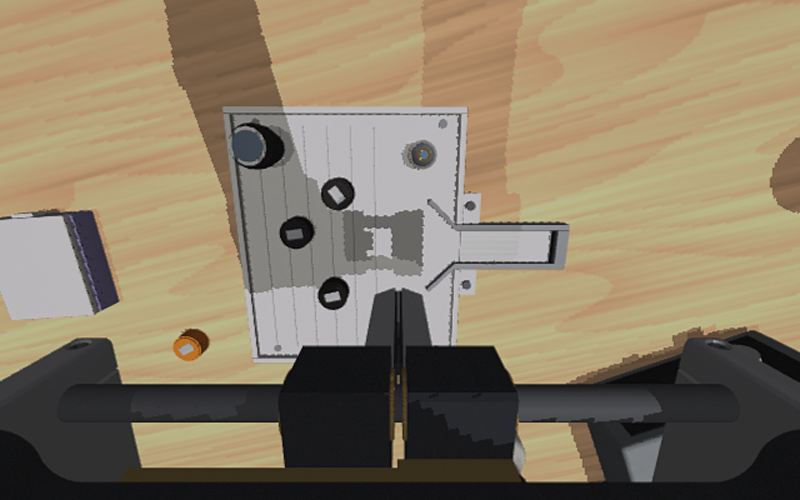

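The wrist view shows the whole tray. The steel centres of the mounts are at (337,195), (294,234) and (333,296), with the gate near (457,247) and the stop at the right near (555,247). I'll refit from this view.

```bash
python3 - <<'E'
from h import *
w=np.load("w1.npz"); A0,T0=trayAT()
f=lambda p,z: ray2plane(w["K"],w["o"],w["R"],(np.array(p)+.5)/1.25-.5,z)
img=f([(223,107),(467,107),(253,362),(459,230),(455,264),(430,201),(427,288)],.014)
mod=np.array([(-131,-146),(-131,76),(131,-146),(-17,70),(17,70),(-46,42),(46,42)])/1e3
m,i=mod.mean(0),img.mean(0); H=(mod-m).T@(img-i); a=np.arctan2(H[0,1]-H[1,0],H[0,0]+H[1,1])
c,s=np.cos(a),np.sin(a); A=np.array([[c,-s],[s,c]]); T=i-A@m
print(np.degrees(a),T,"\n",(img-(mod@A.T+T))@A*1e3)
g=lambda p,z:(f(p,z)-T)@A*1e3
print("slot outer end",g([(568,223),(566,268)],.014),"stop face",g([(550,247)],.014))
print("mounts",g([(337,195),(294,234),(333,296)],.024)); print("obj",g([(423,154)],.05),"case",g([(250,145)],.05))
print("old-mounts in new frame",(np.array([[.6251,-.1411],[.5551,-.1583],[.5283,-.1086]])-T)@A*1e3)
np.savez("tray.npz",a=a,T=T)
E
```

```text
-13.946230844489854 [ 0.5898 -0.0774] 
 [[ 1.1751  0.3832]
 [ 1.1139 -1.95  ]
 [-1.0542 -0.6635]
 [-0.1512  2.0195]
 [ 0.8307 -0.4183]
 [ 0.4173  0.7787]
 [-2.3316 -0.1497]]
slot outer end [[-24.1548 178.4537]
 [ 22.0444 182.3075]] stop face [[  0.0899 163.584 ]]
mounts [[-52.3337 -44.853 ]
 [-15.242  -87.7602]
 [ 48.4673 -53.4398]]
obj [[-88.9501  32.7671]] case [[ -96.0857 -110.6431]]
old-mounts in new frame [[ 49.5804 -53.3173]
 [-14.2108 -86.8811]
 [-52.199  -45.1052]]
```

Both views agree to about 1 mm. The order will be B (-15,-87), then A (48,-53), then C (-52,-45). For each I push sideways onto the centre line, check, then push forward.

```bash
cat >> h.py <<'E'
ZP=.0125
class Job:
    def __init__(s,r): s.r=r; s.A,s.T=trayAT(); s.q=quat(s.A)
    def go(s,x,y,z,v=.25): s.r.movel(np.r_[s.A@(np.array([x,y])/1e3)+s.T,z],s.q,v=v)
    def at(s):
        st=s.r.get_state(); return np.r_[s.A.T@(st["tcp_pos"][:2]-s.T)*1e3,st["tcp_pos"][2]*1e3], np.r_[s.A.T@st["wrist_force"][:2],st["wrist_force"][2]]
    def lateral(s,mx,my,to,up=.06,off=0):
        d=np.sign(to-mx); x0=mx-d*33
        s.go(x0,my,up,.35); s.go(x0,my,ZP,.12); print(s.at()); s.go(to-d*23+d*off,my,ZP,.08); print(s.at())
        s.go(to-d*35,my,ZP,.15); s.go(to-d*35,my,up,.25)
    def snap(s,name):
        im,K,o,Rm=wcam(s.r); np.savez(name+".npz",K=K,o=o,R=Rm); cv2.imwrite(f"pics/{name}.png",cv2.resize(im[:,:,::-1],(800,500),interpolation=cv2.INTER_CUBIC))
def meas(name,p,z):
    w=np.load(name+".npz"); A,T=trayAT(); return (ray2plane(w["K"],w["o"],w["R"],(np.array(p)+.5)/1.25-.5,z)-T)@A*1e3
E
python3 - <<'E'
from h import *
from workcell import r
j=Job(r); j.lateral(-14.9,-87.3,0); j.go(0,-121,.08); j.snap("w2"); print(j.at(),r.get_state()["clock"])
E
```

```text
(array([-46.9013, -86.3321,  13.2521]), array([-1.316 ,  0.2706,  0.0033]))
(array([-22.9301, -87.2459,  12.9369]), array([-1.4145, -0.1825,  0.2457]))
(array([  -1.2809, -120.7072,   78.7469]), array([-0.2994,  0.3142, -1.2178])) 7.025
```

View pics/w2.png

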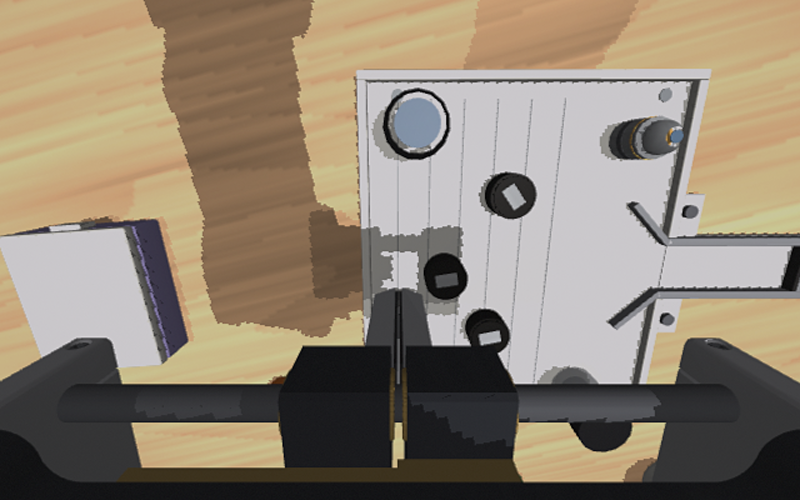

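Mount B is now at pixel (447,281), between the finger and the gate at (663,266). I'll measure it along with the gate edges.

```bash
python3 - <<'E'
from h import *
print(meas("w2",[(447,281)],.024), meas("w2",[(512,196),(489,337)],.024), "gate",meas("w2",[(667,243),(660,290),(634,204),(611,325)],.014),"corner",meas("w2",[(357,71),(711,71)],.014))
E
```

```text
[[  5.3281 -87.0944]] [[-53.1913 -46.7544]
 [ 48.5131 -55.0873]] gate [[-19.04    68.1787]
 [ 16.2255  70.0462]
 [-46.4974  40.2145]
 [ 44.1658  38.6602]] corner [[-129.4963 -146.321 ]
 [-128.9575   73.7856]]
```

```bash
cat >> h.py <<'E'
def forward(j,x,my,yend,snapname):
    j.go(x,my-36,.05,.3); j.go(x,my-36,ZP,.12); j.go(x,my-29,ZP,.06); j.r.pause(.15); f0=j.at()[1]
    for y in np.r_[np.arange(my-10,yend-12,25),yend-10]:   # coarse, force-guarded
        if y>yend-10: break
        j.go(x,y,ZP,.10); p,f=j.at(); f=f-f0; print(p.round(1),f.round(1))
        if abs(f[:2]).max()>12: print("STOP"); return False
    hit=False
    while y<yend+6:
        y+=1.5; j.go(x,y,ZP,.03); j.r.pause(.1); p,f=j.at(); f=f-f0
        if f[1]<-2.5: hit=True;break
    print("end",p.round(1),f.round(1),hit)
    j.go(x,p[1]-8,ZP,.08); j.go(x,p[1]-8,.08,.25); j.snap(snapname); print(j.r.get_state()["clock"]); return hit
E
python3 - <<'E'
from h import *
from workcell import r
j=Job(r); forward(j,2.5,-87,125.5,"w3")
E
```

```text
[  2.5 -96.   12.5] [-0.6 -0.1  0.4]
[  2.5 -71.7  12.5] [-0.3  0.3  0.7]
[  2.5 -46.9  12.5] [-1.   0.8  0.1]
[  2.5 -21.9  12.5] [ 0.7  0.9 -0.2]
[ 2.4  3.1 12.5] [0.2 1.  0.1]
[ 2.4 28.3 12.5] [-0.1 -0.2 -0. ]
[ 2.8 53.3 12.5] [-0.9  1.6 -0.8]
[ 2.6 78.7 12.5] [ 0.1  0.4 -0.3]
[  2.5 103.6  12.5] [ 0.5  0.5 -0.9]
[  2.4 116.4  12.5] [-0.7  0.1  0.6]
end [  2.6 124.3  12.5] [ 0.6 -4.6  1.8] True
15.1667
```

View pics/w3.png

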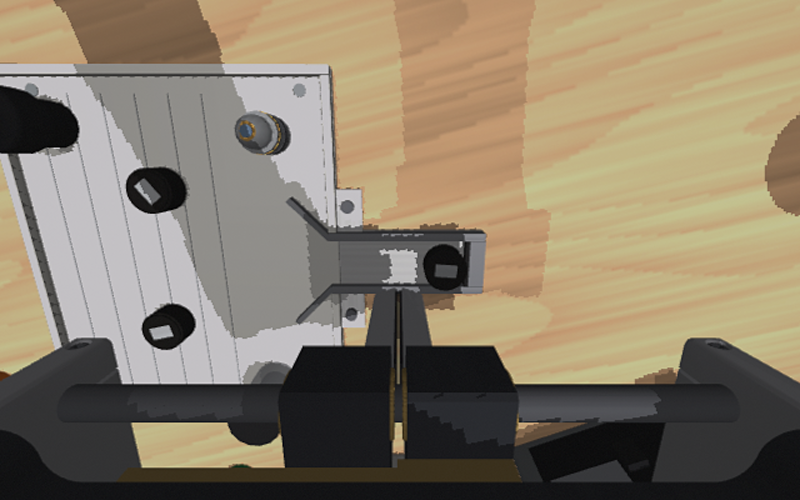

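B is flat against the stop, at pixel (445,266), and the contact force showed the hit. Next is A.

```bash
python3 - <<'E'
from h import *
from workcell import r
j=Job(r); j.lateral(48.5,-54.3,0,off=-4); j.go(0,-92,.08); j.snap("w4"); print(j.at(),r.get_state()["clock"])
E
```

```text
(array([ 81.3956, -53.3758,  12.4491]), array([ 0.3966, -0.9764, -0.2692]))
(array([ 27.6138, -54.2649,  12.7477]), array([-0.9291, -0.0285, -0.1005]))
(array([ -0.4604, -91.7691,  79.3306]), array([ 0.258 , -0.3817, -0.5618])) 18.25
```

View pics/w4.png

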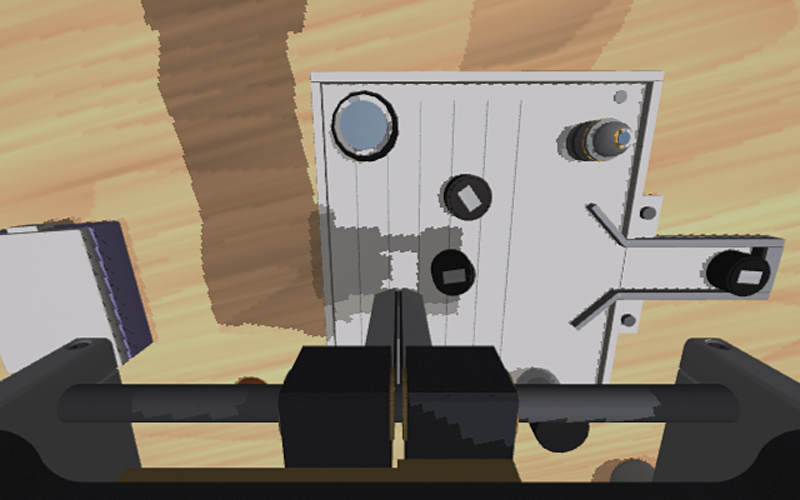

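A is at pixel (455,275), on the centre line, with B still at the stop. I'll measure it and push it forward.

```bash
python3 - <<'E'
from h import *
from workcell import r
m=meas("w4",[(455,275)],.024)[0]; print(m, "C",meas("w4",[(469,198)],.024))
assert abs(m[0])<9 and abs(m[1]+54)<6
j=Job(r)
if forward(j,m[0]*.5,m[1],95.5,"w5"):
    j.lateral(-52.8,-46,0,off=-4); j.go(0,-84,.08); j.snap("w6"); print(j.at(),r.get_state()["clock"])
E
```

```text
[  0.0513 -52.8479] C [[-52.9415 -45.7929]]
[ -0.  -61.8  12.5] [-1.  -1.3  0.9]
[  0.  -37.5  12.5] [ 0.4 -0.9  1.4]
[ -0.  -12.7  12.5] [ 0.6 -1.4 -0. ]
[-0.  12.3 12.5] [ 0.2 -0.7 -0.5]
[-0.1 37.4 12.5] [-1.  -0.7  1.3]
[-0.1 62.5 12.5] [-0.8 -0.3  0.2]
[-0.1 85.9 12.4] [ 0.1 -1.4  0.4]
end [ 0.  94.4 12.5] [-0.6 -6.6  1.7] True
25.2833
(array([-85.4891, -45.1728,  12.3516]), array([ 0.5069,  0.3191, -0.1786]))
(array([-27.6486, -46.0168,  12.5038]), array([-0.1551,  0.0103, -0.5834]))
(array([ -1.2409, -83.777 ,  78.7628]), array([-0.6441, -0.0179,  0.3805])) 28.3333
```

View pics/w6.png

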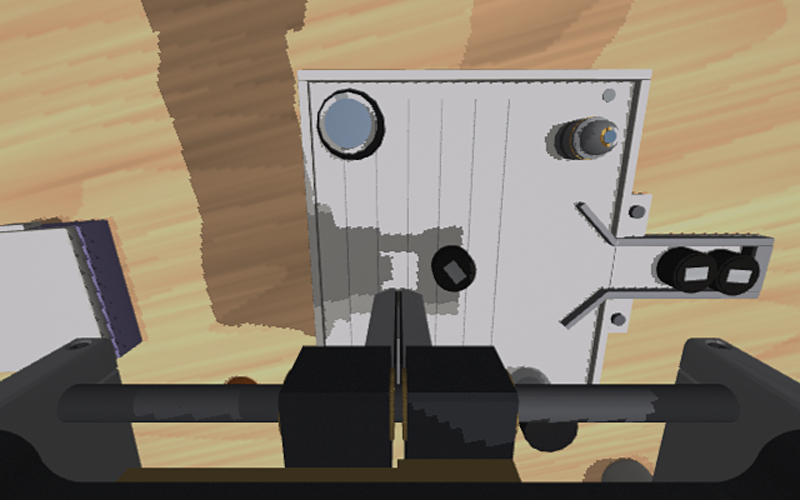

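Two mounts are in the slot, at (693,272) and (739,273), and C is at (456,272) on the centre line. I'll push C in.

```bash
python3 - <<'E'
from h import *
from workcell import r
m=meas("w6",[(456,272)],.024)[0]; print(m); assert abs(m[0])<9 and abs(m[1]+46)<6
j=Job(r); print(forward(j,m[0]*.5,m[1],65.5,"w7")); p=j.at()[0]
j.go(0,70,.2,.3); j.snap("w8"); print(r.get_state()["clock"])
c=cv2.imread("pics/w8.png")
cv2.imwrite("pics/w8c.png",np.hstack([cv2.resize(c[0:340,0:640],None,fx=1.25,fy=1.25)]))
E
```

```text
[ -1.3874 -44.2776]
[ -0.7 -53.2  12.5] [ 0.3 -0.1  0.6]
[ -0.8 -29.   12.4] [-0.8 -0.1  1.4]
[-0.8 -4.2 12.5] [ 0.5 -0.5  0.1]
[-0.8 20.8 12.5] [-0.9  1.   0.9]
[-0.8 46.1 12.5] [-0.3 -0.1  1. ]
[-0.7 55.9 12.5] [-0.6 -0.7  0.3]
end [-0.7 64.5 12.5] [-1.1 -5.1  1.4] True
34.8333
True
35.4333
```

View pics/w7.png

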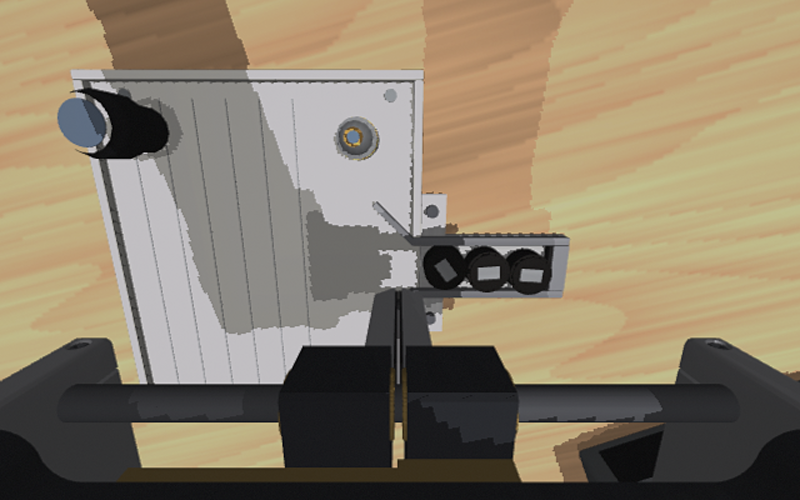

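View pics/w8c.png

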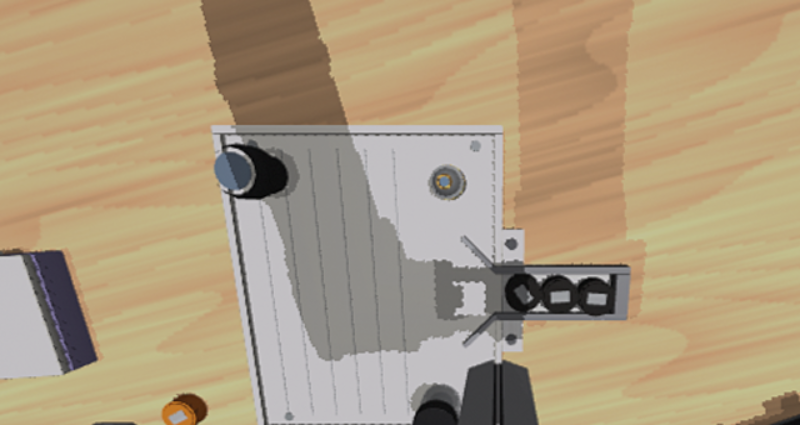

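All three mounts sit in a row in the slot, at (445,269), (489,272) and (532,275). The objective, case and eyepiece are still standing. One last numeric check, then I'll hand in.

```bash
python3 - <<'E'
from h import *
from workcell import r
print(meas("w7",[(445,269),(489,272),(532,275)],.024), meas("w8",[(522.5/1.25,293/1.25),(560/1.25,297/1.25),(597/1.25,299/1.25)],.024))
print("obj",meas("w7",[(353,137)],.05),"case",meas("w7",[(82,122)],.056))
r.sign_off()
E
```

```text
[[ -2.6996  91.2839]
 [ -0.4975 122.0034]
 [  1.7158 152.184 ]] [[ -2.5907  91.3718]
 [  0.7391 121.933 ]
 [  2.4132 152.1374]]
obj [[-88.5976  33.4045]] case [[ -95.9263 -111.1022]]
the job is handed in; nothing more can be done
```

The three mounts are in the slot in a row against the stop, and I handed the job in at about 35 s of the 67 s allowed. Each was slid sideways onto the centre line with the shut fingertips, then pushed through the gate until a contact force of 5–7 N stopped it. I finished each one before starting the next.

**Row in the slot:** the last two views put the mount centres at tray y of about 91, 122 and 152 mm; ideal is 93, 123 and 153. The measured spacing is 30–31 mm. The finger stopped 29.9 mm apart from one mount to the next, which fits mounts touching each other and the stop. The mounts look flat, and all lie wholly inside the slot.

**Other objects:** the objective and case measured within about 1 mm of where they started. The eyepiece was still standing but only partly in view, so I did not measure it. I did not recheck the cup, cleaner or slide box at the end; no move went near them.

**What disagreed:** the first sideways push (B) overshot the centre line by about 5 mm. The flared lips guided B in without jamming, and I shortened the next two pushes. My position measurements carry about 1–2 mm of error, so they can't rule out a gap smaller than that between mounts.

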